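# Re-hang a can carrier from the parking fork into the notches of the roofed fork

### The arm

A 6-joint arm with a two-finger parallel gripper is mounted at the origin on a cart in front of the work surface, level with it; the furniture and walls round the work are solid. World frame = base frame: x ahead of the robot, y to its left, z up, the work surface at z = 0. Lengths are in m, angles in degrees, forces in N, time in s.
With the tool pointing down it reaches from about 0.4 to 0.825 m from the base axis. Payload 7 kg.
Tool frame: the origin (TCP) lies on the centre line of the jaws, within the pads' length; the fingertips stand 22 mm ahead of it and the grasp point (between the pads) lies 3 mm ahead of it; z points along the fingers, y is the line along which they close (so a half turn about z gives the same grasp; the last joint's range is limited). The gripper opens to 88 mm and grips with 3 to 60 N. Pads are 19 mm wide; open, the fingers measure 130 mm over their backs; the gripper's body (78 mm by 193 mm) begins 47 mm behind the grasp point.
Start: joints at [-58.837, 20.546, 0.682, 0, -70.136, -16.507], TCP at [0.171, -0.653, 0.249] pointing down, gripper open.
Joint ranges: [-176.03, 176.03], [-82.01, 121.73], [-58.28, 71.71], [-173.87, 95.51], [-174.79, -0.11], [-173.66, 173.66]. Speed limits (degrees/s): [136.94, 136.94, 172.46, 180, 180, 180].

### API

Orientations are given as [roll, pitch, yaw] about the fixed x, y, z axes, in that order (R = Rz(yaw) Ry(pitch) Rx(roll)).
In Python, from plant import get_state, cams, r gives the robot as it stands.
- The arm moves only by the tool apply_moves, never from a script. Its argument "targets" is a list of rows, each an object with "dp": the shift along the world's x, y, z in m, a list of three; "yaw": the turn about the world's z in degrees. In form: [{"dp": [x, y, z], "yaw": yaw}, ...]. A call has 1 to 20 rows; each row is the pose to reach, as a shift and turn from the pose commanded when the call began; what a row does not reach only later rows make up. A row lasts 1/12 s, in which the tool goes at most 41.7 mm and 7.16 degrees, less where a joint would pass 70% of its speed; a pose out of reach is approached as far as the arm can. A call with a gripper value outside its range is refused whole. "grip" is the gripper command: -1 is fully open, 1 is shut, values between are in proportion, set as the call begins (left out, the last holds). The fingers move at their own pace and stop on an object; "squeeze" is the grip in N (left out, the last holds). Time passes only in rows, so rows that repeat a pose let the fingers close. It gives the time, the measured TCP pose, the force, the opening and the grip force at its end, in the units of the state.
- get_state(): the state, without advancing time (a new reading comes with each control period).
- cams.capture(name): name is "scene" or "top" or "wrist"; returns a dict with "image" (384x512x3 uint8, red, green, blue), "range_z" (384x512 float32, m along the optical axis (not along the pixel's ray), 0 where there is no reading), "fx", "fy", "cx", "cy" (pixels), "R" (3x3) and "t" (3): a world point X has camera coordinates R X + t; the wrist camera has in their place "T_tool_cam" (4x4, takes a point from camera to tool coordinates, whose origin is the TCP and whose axes are the flange's). Camera axes: x right, y down, z forward; pixel columns grow to the right and rows downward; lengths in m; the calibration is good to about 2 mm. A picture is of the moment at which its call begins: read the wrist's pose just before it.
- r.close_job(): hands the job in; it is judged then, once.
The state is a dict: "time_s": time; "joints": joint angles; "qd": joint speeds; "joint_torque": joint torques, N m; "tcp_pos": TCP position; "eef_rot": TCP orientation; "contact_force": force on the tool from outside, world axes, zero at the start; "moment": the same for the moment, N m; "gripper_width": finger opening in m; "gripper_force": force on a finger pad.
Only numpy, scipy, OpenCV 4.12 (cv2) and the standard library are available. Lean on these libraries where they do the work, as an engineer would, in place of code of your own. Each camera call takes 0.05 s, during which the arm holds its last target. There are 200 camera calls.

### The job

Take the hanging carrier with the white can in it off the blue fork stand and hang it in the orange one, never putting it down on the way and keeping it level. Rest its cross bar on the orange stand's rails in front of the roof, slide it along the rails in under the roof until it meets the stop, let it down into the notches there, and leave it hanging freely. Be gentle: never load either stand with more than about 20 N, and leave the loose things round about alone.

Things in the scene. Friction and masses are not known exactly. Their poses are not given: they have to be found in the camera images.
- carrier: White tray 44 x 94 x 28 mm (x, y, z); steel end plates at y = +-46.5 mm (20 mm wide, inner faces 89 mm apart) rise to a round steel cross bar, 8 mm thick, along y. A black grip tab stands on the middle of the bar. Origin: centre of the underside, z up; bar axis 95 mm above it. About 0.25 kg (varies by a third) plus the can. Hangs level by itself and can swing about the bar.
- carrier_bar (a point): Middle of the carrier's cross bar, on its axis; axes as the carrier's, y along the bar.
- carrier_grip (a point): Where to grip the carrier: on the upright tab, 42 mm above the bar axis. The tab is 10 mm thick in the carrier's x and 32 mm wide in y, so the fingers close along the carrier's x. 18 mm of tab lie above this point; the bar's top is 38 mm below it. No part of the stands reaches more than 17 mm above the rails.
- can: White screw can, 34 mm across and 58 mm high, 0.07 kg, standing loose in the middle well of the carrier's tray. Origin: centre of its underside.
- blue_stand: Fixed parking stand: base, blue back plate 88 mm wide at x = 75 to 87 mm, and two level beams along x at y = +-32 mm, 12 mm wide, 18 mm deep, tops 140 mm up, running toward -x to upturned tips at x = -43 mm, 8 mm above the tops. The carrier's bar lies across both, the tray below them. Origin: on the work surface under the notches; x from tips to back plate, z up.
- blue_notch (a point): Midway between the blue stand's two notches (12 mm wide, 5 mm deep) at the notch bottoms, 135 mm up; axes as the stand's. To take the carrier off, lift it (14 mm clears the tips; at about 45 mm the tray meets the beams from below), then draw it out level to -x until the tray is past the tips.
- orange_stand: Fixed stand, orange back plate at x = 75 mm, two level rails along x at y = +-32 mm, 12 mm wide, 24 mm deep, tops 140 mm up; upturned tips at x = -84 mm, 9 mm above the tops. An orange roof 5 mm thick over each rail, from x = -28 mm back, underside 12 mm above the rail (4 mm play for the bar); its mouth flares up from x = -40 mm. Origin: on the work surface; x from tips to back plate.
- orange_rail (a point): Midway between the orange rails at rail-top height, at the stand's x = 0; axes as the stand's. The bar resting on the rails has its axis 4 mm above this height, seated in the notches 3 mm below it. Rails are open from above at x = -73 to -42 mm.
- orange_roof (a point): Midway between the front edges of the orange roofs (x = -28 mm). Beneath the roofs a brass insert has in each rail a notch 12 mm wide, 7 mm deep, and right behind it an upright, rigid stop 8 mm high. The insert is clamped at an unmeasured place: notch centre anywhere from x = 0 to 40 mm of the stand, to be found by feel (clamp slips at about 90 N). Before it the rails are flat.
- bulb_box: Bystander: small white and red carton, 36 x 36 x 62 mm, loose, at the back. Origin: centre of its underside.
- eyepiece_can: Bystander: black screw can, 37 mm across, 46 mm high, loose, at the back. Origin: centre of its underside.
- loupe: Bystander: black focusing loupe, 35 mm across, 27 mm high, loose, at the back. Origin: centre of its underside.
Things that resemble listed ones, but are neither listed nor needed, are in the scene too. Leave any brown or yellow look-alike of the can alone.

How it is judged:
By the outcome, as a careful person would: the job done as asked, in the order asked, and still so for the second after the job is handed in, with the robot touching nothing.
It also fails if it takes over 72 s, if anything falls off the work surface, if the arm or the gripper's body presses on something with over 40 N, if the wrist force passes 120 N, or if a joint passes its speed limit or range.

## Working session

There is one attempt and no reset: what is moved stays moved. The work goes in short steps, Python scripts to look and compute and a tool call to move; the robot and the scene stay as the last step left them, time stands still between calls to the robot, and variables do not carry over. Pictures are saved under pics/ and viewed, at most 10 in all, crops included, and the job is handed in when it is done.

Besides the shell and the picture viewer there is one more tool, called after "Request:" as name(argument=value, ...) on one line, values as JSON. apply_moves: Moves the arm, as the interface text tells. Its arguments: {"type":"object","properties":{"targets":{"type":"array","items":{"type":"object","properties":{"dp":{"type":"array","items":{"type":"number"}},"yaw":{"type":"number"}}}},"grip":{"type":"number"},"squeeze":{"type":"number"}},"required":["targets"]}

```bash
mkdir -p pics; ls; cat > h.py <<'E'
import numpy as np,cv2
from plant import get_state,cams,r
def cap(n,f=None):
    c=cams.capture(n)
    if f: cv2.imwrite('pics/'+f,c['image'][:,:,::-1])
    return c
def pts(c,T=None):
    z=c['range_z'];v,u=np.mgrid[:z.shape[0],:z.shape[1]]
    P=np.stack([(u-c['cx'])/c['fx']*z,(v-c['cy'])/c['fy']*z,z],-1)
    if 'R' in c: return (P-c['t'])@np.array(c['R'])
    T=T@np.array(c['T_tool_cam']); return P@T[:3,:3].T+T[:3,3]
E
python3 - <<'E'
from h import *
print(get_state())
for n in('scene','top'):
    c=cap(n,n+'0.png'); np.savez(n+'0.npz',**{k:v for k,v in c.items()})
    print(n,c['fx'],c['R'],c['t'], -np.array(c['R']).T@c['t'])
a=cv2.imread('pics/scene0.png');b=cv2.imread('pics/top0.png')
E
```

```text
pics
{'time_s': 0.0, 'joints': array([-5.88365600e+01,  2.05913612e+01,  6.34494935e-01, -1.97323932e-02,
       -7.01353890e+01, -1.65072465e+01]), 'qd': array([ 0.00973596,  0.0713372 , -0.02874389, -0.04998285, -0.03477779,
       -0.02882747]), 'joint_torque': array([ 2.91819691e-03, -5.82720423e+01,  2.93063146e+01,  6.99763834e+00,
        6.72334674e-03, -1.74332413e-04]), 'tcp_pos': array([ 0.1706563 , -0.65261194,  0.24763019]), 'eef_rot': array([ 1.79906276e+02, -8.43037758e-03, -1.65350520e+02]), 'contact_force': array([-0.17465701,  0.1541555 , -0.14491353]), 'moment': array([-0.02036864, -0.01449099, -0.02554532]), 'gripper_force': 0.0, 'gripper_width': 0.08735913783537624}
scene 460.7073337418058 [[-4.67050132e-01 -8.84230606e-01 -6.40072896e-04]
 [-5.89011663e-01  3.11655374e-01 -7.45611285e-01]
 [ 6.59491800e-01 -3.47860838e-01 -6.66380824e-01]] [0.30140922 0.48663995 0.52879855] [0.07867151 0.29879961 0.71541838]
top 386.94191813433264 [[ 1.92796944e-01 -9.81238676e-01 -1.69391457e-07]
 [-9.61609696e-01 -1.88940144e-01 -1.99018627e-01]
 [ 1.95284742e-01  3.83703459e-02 -9.79995707e-01]] [-0.12659461  0.64113963  0.87497548] [ 0.47006378 -0.03665563  0.98507092]
```

View pics/scene0.png

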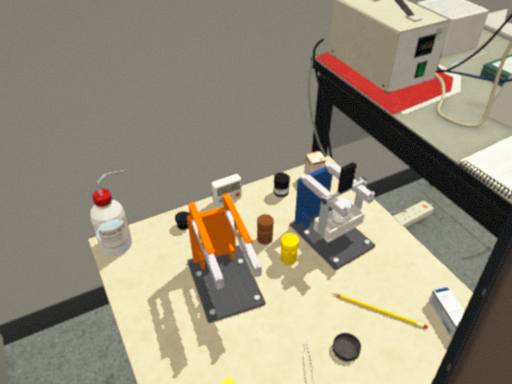

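View pics/top0.png

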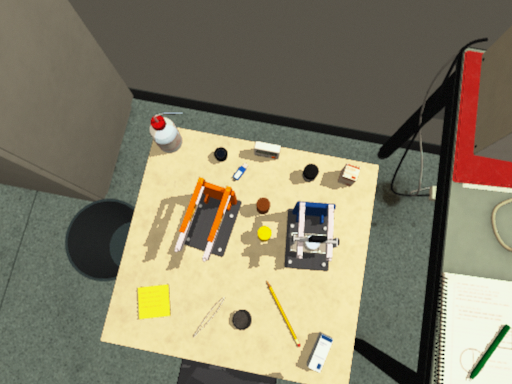

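The scene view shows the carrier on the blue stand (about 335,215), its black tab at (348,178), and the orange stand at (225,255). The top view shows them at (315,240) and (208,215). White-can candidates in the top view are the white one in the carrier (315,243), the brown look-alike (263,206) and the yellow look-alike (264,233). I choose the one in the carrier.

```bash
python3 - <<'E'
from h import *
S={}
for n in('scene','top'):
    c=dict(np.load(n+'0.npz')); S[n]=c
    P=pts(c);im=c['image'].astype(int);ok=c['range_z']>0
    hsv=cv2.cvtColor(c['image'],cv2.COLOR_RGB2HSV);H,s,v=[hsv[...,i].astype(int) for i in range(3)]
    tab=ok&(v<60)&(P[...,2]>.155)&(P[...,2]<.24)&(P[...,0]>.3)&(P[...,0]<.75)&(abs(P[...,1])<.35)
    blue=ok&(H>100)&(H<125)&(s>130)&(P[...,2]>.05)&(P[...,2]<.3)&(P[...,0]>.3)
    org=ok&(H>5)&(H<20)&(s>180)&(v>120)&(P[...,2]>.05)&(P[...,2]<.3)
    rail=ok&(s<60)&(v>120)&(P[...,2]>.13)&(P[...,2]<.16)&(P[...,0]>.3)&(P[...,0]<.8)&(abs(P[...,1])<.4)
    for nm,m in dict(tab=tab,blue=blue,org=org,rail=rail).items():
        k,l,st,ce=cv2.connectedComponentsWithStats(m.astype(np.uint8))
        for i in range(1,k):
            if st[i,4]<15: continue
            Q=P[l==i]
            z=np.percentile(Q[:,2],[2,50,98]);
            if nm in('blue','org'): Q=Q[Q[:,2]>z[2]-.012]
            (cx,cy),(w,h),a=cv2.minAreaRect(Q[:,:2].astype(np.float32)*1000)
            print(n,nm,st[i],ce[i].round(),'z',z.round(3),'med',np.median(Q,0).round(3),'rect',np.round([cx,cy,w,h,a],1))
    # desk/obstacle heights right side
    ob=ok&(P[...,1]<-.25)&(P[...,2]>.02)
    print('obst y max', [(x/10,P[ob&(abs(P[...,0]-x/10)<.05)][:,1].max().round(2), np.percentile(P[ob&(abs(P[...,0]-x/10)<.05)][:,2],98).round(2)) for x in range(0,10) if (ob&(abs(P[...,0]-x/10)<.05)).any()])
a=np.hstack([cv2.resize(S['scene']['image'][140:280,180:390],None,fx=2.0,fy=2.0,interpolation=2),cv2.resize(S['top']['image'][165:285,165:350],(370,280),interpolation=2)])
cv2.imwrite('pics/crop0.png',a[...,::-1]);print(a.shape)
E
```

```text
scene tab [339 163  17  25 272] [347. 175.] z [0.156 0.181 0.198] med [ 0.563 -0.141  0.181] rect [ 565.2 -143.7    8.9   30.5    5.9]
scene blue [311 168  20  21 217] [322. 177.] z [0.077 0.112 0.128] med [ 0.644 -0.142  0.126] rect [ 645.8 -142.1    9.2   37.3    6. ]
scene blue [297 180  22  31 343] [305. 196.] z [0.051 0.075 0.122] med [ 0.639 -0.095  0.116] rect [639.2 -96.4  11.9   7.2  48.8]
scene org [ 187  193   66   61 1704] [215. 225.] z [0.053 0.127 0.159] med [0.581 0.127 0.156] rect [586.5 102.2  74.5 128.3  82.9]
scene org [259 216  13  10  76] [265. 222.] z [0.055 0.057 0.06 ] med [ 0.633 -0.013  0.057] rect [636.1 -15.   23.9  25.6  61.9]
scene rail [326 162  15  14 106] [334. 168.] z [0.131 0.137 0.141] med [ 0.632 -0.167  0.137] rect [ 634.  -169.3   42.    14.3    8.4]
scene rail [301 174  48  40 494] [326. 193.] z [0.131 0.139 0.145] med [ 0.57  -0.11   0.139] rect [ 583.9 -108.   126.    37.3   15.8]
scene rail [352 177  23  23 250] [363. 188.] z [0.131 0.138 0.146] med [ 0.559 -0.178  0.138] rect [ 557.8 -175.4   33.9   54.1   74.5]
scene rail [241 239  21  34 
[... 1306 characters left out ...]
14  57 363] [330. 234.] z [0.132 0.139 0.145] med [ 0.584 -0.177  0.139] rect [ 590.2 -177.4  124.7   27.4    7.6]
top rail [175 222  16  30 150] [182. 239.] z [0.131 0.139 0.149] med [0.512 0.139 0.139] rect [519.2 140.1  12.5  69.6  82.3]
top rail [203 230  16  32 131] [209. 249.] z [0.133 0.139 0.15 ] med [0.501 0.077 0.139] rect [512.3  76.5  12.1  74.   81.9]
obst y max [(0.3, np.float64(-0.44), np.float64(0.12)), (0.4, np.float64(-0.44), np.float64(0.12)), (0.5, np.float64(-0.43), np.float64(0.12)), (0.6, np.float64(-0.44), np.float64(0.11)), (0.7, np.float64(-0.44), np.float64(0.11)), (0.8, np.float64(-0.44), np.float64(0.23)), (0.9, np.float64(-0.44), np.float64(0.25))]
(280, 790, 3)
```

View pics/crop0.png

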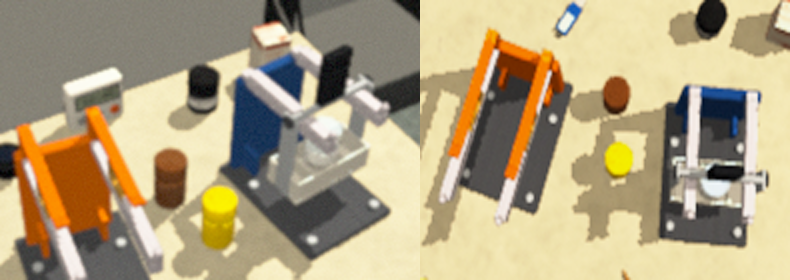

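The close crop shows a white can in the carrier's tray, with the black tab above it at crop (333,75). The brown and yellow cans stand separately on the table. Estimates: tab at (565,-145) with yaw about 7°, and the orange stand's origin at (563,104) with yaw about -7°. I'll go above the carrier and look with the wrist camera.

Request:
apply_moves(targets=[{"dp":[0,0,0.04],"yaw":0},{"dp":[0,0,0.08],"yaw":0},{"dp":[0,0,0.12],"yaw":0},{"dp":[0.394,0.508,0.12],"yaw":82},{"dp":[0.394,0.508,0.12],"yaw":82},{"dp":[0.394,0.508,0.12],"yaw":82},{"dp":[0.394,0.508,0.12],"yaw":82},{"dp":[0.394,0.508,0.12],"yaw":82},{"dp":[0.394,0.508,0.12],"yaw":82},{"dp":[0.394,0.508,0.12],"yaw":82},{"dp":[0.394,0.508,0.12],"yaw":82},{"dp":[0.394,0.508,0.12],"yaw":82},{"dp":[0.394,0.508,0.12],"yaw":82},{"dp":[0.394,0.508,0.12],"yaw":82},{"dp":[0.394,0.508,0.12],"yaw":82},{"dp":[0.394,0.508,0.12],"yaw":82},{"dp":[0.394,0.508,0.12],"yaw":82},{"dp":[0.394,0.508,0.12],"yaw":82},{"dp":[0.394,0.508,0.12],"yaw":82},{"dp":[0.394,0.508,0.12],"yaw":82}], grip=-1)

```text
time_s: 1.77
tcp_pos: [0.5667, -0.1418, 0.3671]
eef_rot: [179.9, 0.0, -83.1]
contact_force: [-0.6, -0.2, -0.1]
gripper_width: 0.0874
gripper_force: 0.0
```

Request:
apply_moves(targets=[{"dp":[0,0,0],"yaw":0},{"dp":[0,0,0],"yaw":0},{"dp":[0,0,0],"yaw":0}])

```text
time_s: 2.02
tcp_pos: [0.5641, -0.1459, 0.3687]
eef_rot: [180.0, -0.0, -83.4]
contact_force: [-0.0, 0.8, 0.1]
gripper_width: 0.0877
gripper_force: 0.0
```

```bash
cat >> h.py <<'E'
from scipy.spatial.transform import Rotation as Ro
def toolT():
    s=get_state();T=np.eye(4);T[:3,:3]=Ro.from_euler('xyz',s['eef_rot'],degrees=True).as_matrix();T[:3,3]=s['tcp_pos'];return T
def wrist(f=None):
    T=toolT();c=cap('wrist',f);return c,pts(c,T),cv2.cvtColor(c['image'],cv2.COLOR_RGB2HSV)
E
python3 - <<'E'
from h import *
print(get_state()['tcp_pos'],get_state()['eef_rot'])
c,P,hsv=wrist('w1.png');np.savez('w1.npz',P=P,hsv=hsv,im=c['image'],T=c['T_tool_cam'])
print(np.array(c['T_tool_cam']).round(3).tolist())
v=hsv[...,2];z=P[...,2]
for nm,m in dict(tab=(v<70)&(z>.18)&(z<.21)&(c['range_z']>0),beam=(hsv[...,1]<60)&(v>120)&(z>.133)&(z<.146),blue=(hsv[...,0]>100)&(hsv[...,0]<125)&(hsv[...,1]>130)&(z>.115)&(z<.15)).items():
    k,l,st,ce=cv2.connectedComponentsWithStats(m.astype(np.uint8))
    for i in range(1,k):
        if st[i,4]<60: continue
        Q=P[l==i]; (cx,cy),(w,h),a=cv2.minAreaRect(Q[:,:2].astype(np.float32)*1000)
        print(nm,st[i],ce[i].round(),np.median(Q,0).round(4),np.round([cx,cy,w,h,a],1))
E
```

```text
[ 0.56413721 -0.14585798  0.36865949] [ 1.79994156e+02 -3.57974769e-03 -8.33999153e+01]
[[-0.0, -0.959, -0.283, 0.077], [1.0, -0.0, -0.0, 0.0], [0.0, -0.283, 0.959, -0.135], [0.0, 0.0, 0.0, 1.0]]
tab [247 156   9  30 232] [251. 171.] [ 0.568  -0.1485  0.1978] [ 567.5 -147.     9.3   31.6    6.6]
beam [189 126  94  25 925] [237. 138.] [ 0.5843 -0.1764  0.1393] [ 592.3 -176.2  124.4   31.8    6.6]
beam [192 179  91  18 776] [236. 185.] [ 0.5846 -0.1122  0.139 ] [ 584.  -107.6  125.3   22.5    6.5]
blue [189 143  12  36 342] [195. 160.] [ 0.646  -0.1378  0.1265] [ 647.2 -136.4   12.1   50.1    6.4]
```

View pics/w1.png

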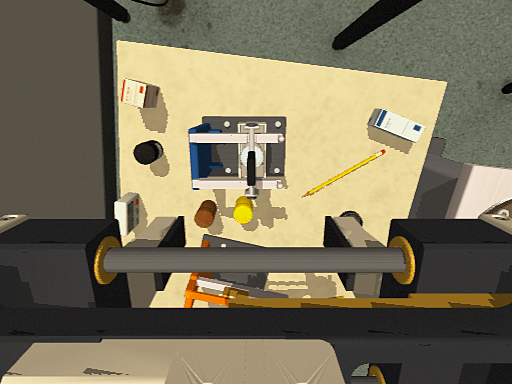

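The wrist view shows the tab at (251,171), with the white can below it in the tray at (253,158). Three views agree on about (566,-146) with yaw 6.6°. The tab's top is at 0.198, where about 0.199 is expected. I'll descend and grip.

Request:
apply_moves(targets=[{"dp":[0.001,-0.001,-0.04],"yaw":0},{"dp":[0.001,-0.001,-0.08],"yaw":0},{"dp":[0.001,-0.001,-0.11],"yaw":0},{"dp":[0.001,-0.001,-0.135],"yaw":0},{"dp":[0.001,-0.001,-0.155],"yaw":0},{"dp":[0.001,-0.001,-0.17],"yaw":0},{"dp":[0.001,-0.001,-0.18],"yaw":0},{"dp":[0.001,-0.001,-0.185],"yaw":0},{"dp":[0.001,-0.001,-0.185],"yaw":0},{"dp":[0.001,-0.001,-0.185],"yaw":0}])

```text
time_s: 2.9
tcp_pos: [0.5661, -0.1464, 0.1844]
eef_rot: [-179.9, -0.0, -83.4]
contact_force: [0.6, -0.0, 0.9]
gripper_width: 0.0878
gripper_force: 0.0
```

```bash
python3 - <<'E'
from h import *
print(get_state())
c,P,hsv=wrist('w2.png')
v=hsv[...,2];z=P[...,2]
m=(v<70)&(z>.17)&(z<.21)&(c['range_z']>0)&(abs(P[...,0]-.566)<.025)&(abs(P[...,1]+.146)<.03)
Q=P[m];print(len(Q))
if len(Q)>5: print(np.median(Q,0),np.round(cv2.minAreaRect(Q[:,:2].astype(np.float32)*1000),1) if 0 else cv2.minAreaRect(Q[:,:2].astype(np.float32)*1000))
E
```

```text
{'time_s': 2.9, 'joints': array([ 4.65800555e+00,  1.49417367e+01, -1.61908221e+01,  1.98740135e-02,
       -5.88100896e+01,  1.96735159e+00]), 'qd': array([ 0.22506293, -0.57841525,  0.67681078,  0.06949811, -0.07217258,
        0.03185495]), 'joint_torque': array([-1.00460455e-01, -4.69302678e+01,  2.60107720e+01,  6.19115934e+00,
        7.95888109e-02,  4.32953511e-04]), 'tcp_pos': array([ 0.56609463, -0.14641781,  0.18438476]), 'eef_rot': array([-1.79943268e+02, -1.89704300e-02, -8.33643685e+01]), 'contact_force': array([ 0.56474389, -0.03066436,  0.86394389]), 'moment': array([ 0.07044033,  0.07539684, -0.01246284]), 'gripper_force': 0.0, 'gripper_width': 0.08775209717305996}
903
[ 0.56831698 -0.16045701  0.19710401] ((567.6075439453125, -147.60028076171875), (10.099422454833984, 31.863019943237305), 5.82368278503418)
```

Request:
apply_moves(targets=[{"dp":[0.001,-0.001,0],"yaw":0},{"dp":[0.001,-0.001,0],"yaw":0},{"dp":[0.001,-0.001,0],"yaw":0}])

```text
time_s: 3.2
tcp_pos: [0.5671, -0.147, 0.1842]
eef_rot: [-179.9, -0.0, -83.3]
contact_force: [0.2, 1.0, 0.1]
gripper_width: 0.0874
gripper_force: 0.0
```

Request:
apply_moves(targets=[{"dp":[0,0,0],"yaw":0},{"dp":[0,0,0],"yaw":0},{"dp":[0,0,0],"yaw":0},{"dp":[0,0,0],"yaw":0},{"dp":[0,0,0],"yaw":0},{"dp":[0,0,0],"yaw":0},{"dp":[0,0,0],"yaw":0},{"dp":[0,0,0],"yaw":0},{"dp":[0,0,0],"yaw":0},{"dp":[0,0,0],"yaw":0}], grip=1, squeeze=25)

```text
time_s: 4.03
tcp_pos: [0.5668, -0.147, 0.1836]
eef_rot: [180.0, -0.0, -83.3]
contact_force: [-0.5, -0.8, -0.0]
gripper_width: 0.0266
gripper_force: 0.0
```

Request:
apply_moves(targets=[{"dp":[0,0,0],"yaw":0},{"dp":[0,0,0],"yaw":0},{"dp":[0,0,0],"yaw":0},{"dp":[0,0,0],"yaw":0},{"dp":[0,0,0],"yaw":0},{"dp":[0,0,0],"yaw":0}])

```text
time_s: 4.53
tcp_pos: [0.5669, -0.147, 0.1837]
eef_rot: [-180.0, -0.0, -83.3]
contact_force: [0.4, 0.5, 0.2]
gripper_width: 0.0098
gripper_force: 25.0
```

Request:
apply_moves(targets=[{"dp":[0,0,0.001],"yaw":0},{"dp":[0,0,0.002],"yaw":0},{"dp":[0,0,0.004],"yaw":0},{"dp":[0,0,0.006],"yaw":0},{"dp":[0,0,0.009],"yaw":0},{"dp":[0,0,0.012],"yaw":0},{"dp":[0,0,0.015],"yaw":0},{"dp":[0,0,0.018],"yaw":0},{"dp":[0,0,0.021],"yaw":0},{"dp":[0,0,0.024],"yaw":0},{"dp":[0,0,0.026],"yaw":0},{"dp":[0,0,0.027],"yaw":0},{"dp":[0,0,0.027],"yaw":0},{"dp":[0,0,0.027],"yaw":0}])

```text
time_s: 5.7
tcp_pos: [0.5667, -0.147, 0.2105]
eef_rot: [180.0, 0.0, -83.3]
contact_force: [0.3, -0.3, -2.3]
gripper_width: 0.01
gripper_force: 25.0
```

Request:
apply_moves(targets=[{"dp":[-0.001,0,0],"yaw":0},{"dp":[-0.004,0,0],"yaw":0},{"dp":[-0.008,-0.001,0],"yaw":0},{"dp":[-0.013,-0.0015,0],"yaw":0},{"dp":[-0.019,-0.002,0],"yaw":0},{"dp":[-0.025,-0.003,0],"yaw":0},{"dp":[-0.031,-0.0035,0],"yaw":0},{"dp":[-0.037,-0.004,0],"yaw":0},{"dp":[-0.043,-0.005,0],"yaw":0},{"dp":[-0.049,-0.006,0],"yaw":0},{"dp":[-0.055,-0.0065,0],"yaw":0},{"dp":[-0.061,-0.007,0],"yaw":0},{"dp":[-0.067,-0.008,0],"yaw":0},{"dp":[-0.073,-0.0085,0],"yaw":0},{"dp":[-0.079,-0.009,0],"yaw":0},{"dp":[-0.084,-0.01,0],"yaw":0},{"dp":[-0.088,-0.0105,0],"yaw":0},{"dp":[-0.091,-0.011,0],"yaw":0},{"dp":[-0.092,-0.011,0],"yaw":0},{"dp":[-0.092,-0.011,0],"yaw":0}])

```text
time_s: 7.37
tcp_pos: [0.4746, -0.1581, 0.2107]
eef_rot: [-180.0, -0.0, -83.3]
contact_force: [0.0, 0.7, -2.6]
gripper_width: 0.0102
gripper_force: 25.0
```

```bash
python3 - <<'E'
from h import *
s=get_state();print(s['tcp_pos'],s['contact_force'],s['moment'])
c=cap('scene');d=cap('top')
P=pts(c)
a=np.hstack([cv2.resize(c['image'][120:300,180:400],(440,360),interpolation=2),cv2.resize(d['image'][150:330,170:350],(360,360),interpolation=2)])
cv2.imwrite('pics/c2.png',a[...,::-1])
E
```

```text
[ 0.47464176 -0.15806038  0.21065499] [ 0.01541571  0.73056242 -2.60246809] [0.00759753 0.13586235 0.03966199]
```

View pics/c2.png

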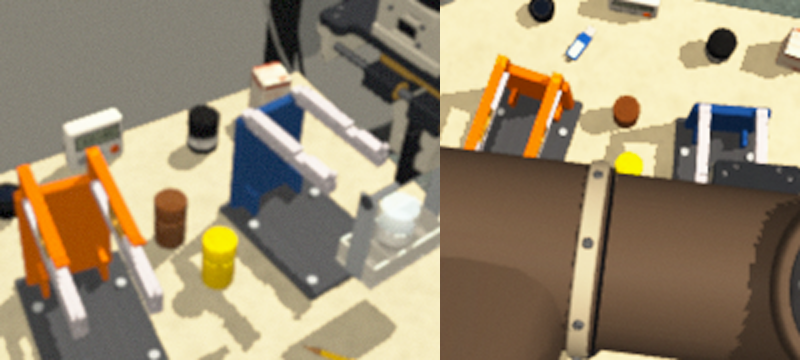

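The crop shows the carrier clear of the blue stand, level, with the white can upright at (395,220), and nothing else disturbed. Next I'll carry it round to the front of the orange stand.

Request:
apply_moves(targets=[{"dp":[-0.006,0.002,0],"yaw":0},{"dp":[-0.014,0.006,0],"yaw":-0.5},{"dp":[-0.022,0.013,0],"yaw":-1},{"dp":[-0.029,0.023,0],"yaw":-2},{"dp":[-0.034,0.036,0],"yaw":-3},{"dp":[-0.036,0.051,0],"yaw":-4},{"dp":[-0.036,0.068,0],"yaw":-5},{"dp":[-0.036,0.086,0],"yaw":-6},{"dp":[-0.036,0.104,0],"yaw":-7},{"dp":[-0.036,0.122,0],"yaw":-8},{"dp":[-0.036,0.14,0],"yaw":-9},{"dp":[-0.036,0.158,0],"yaw":-10},{"dp":[-0.036,0.176,0],"yaw":-11},{"dp":[-0.036,0.194,0],"yaw":-12},{"dp":[-0.036,0.212,0],"yaw":-13},{"dp":[-0.036,0.23,0],"yaw":-13.8},{"dp":[-0.036,0.246,0],"yaw":-13.8},{"dp":[-0.036,0.26,0],"yaw":-13.8},{"dp":[-0.036,0.27,0],"yaw":-13.8},{"dp":[-0.036,0.277,0],"yaw":-13.8}])

```text
time_s: 9.13
tcp_pos: [0.4383, 0.1198, 0.2106]
eef_rot: [-180.0, 0.0, -97.1]
contact_force: [0.4, -0.4, -2.4]
gripper_width: 0.0098
gripper_force: 25.0
```

Request:
apply_moves(targets=[{"dp":[0,0,0],"yaw":0},{"dp":[0,0,0],"yaw":0},{"dp":[0,0,0],"yaw":0}])

```text
time_s: 9.38
tcp_pos: [0.4385, 0.1185, 0.2105]
eef_rot: [180.0, -0.0, -97.2]
contact_force: [0.1, 0.6, -1.9]
gripper_width: 0.0102
gripper_force: 25.0
```

```bash
python3 - <<'E'
from h import *
s=get_state();print(s['tcp_pos'],s['eef_rot'],s['contact_force'])
c=cap('scene');P=pts(c);np.savez('s3.npz',**c)
w,W,hs=wrist();np.savez('w3.npz',W=W,im=w['image'],rz=w['range_z'])
t=cap('top');np.savez('t3.npz',**t)
a=np.hstack([cv2.resize(c['image'][190:350,120:320],(400,320),interpolation=2),cv2.resize(w['image'],(400,320))])
cv2.imwrite('pics/c3.png',a[...,::-1])
E
```

```text
[0.43852516 0.11845129 0.21049644] [ 1.79985355e+02 -1.45394203e-02 -9.71598038e+01] [ 0.10805125  0.55285734 -1.92430609]
```

View pics/c3.png

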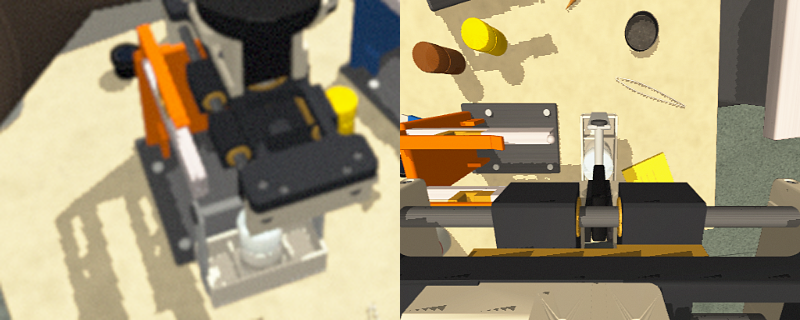

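The left half shows the carrier level in front of the orange stand, which is at (175,100). The right half (wrist view) shows the near rail at (520,135) and the carrier's bar end at (598,120). I'll measure their offset in that one view.

```bash
python3 - <<'E'
from h import *
d=np.load('w3.npz');W=d['W'];hs=cv2.cvtColor(d['im'],cv2.COLOR_RGB2HSV);ok=d['rz']>0
tcp=np.array([.43852,.11845]);a=np.radians(-7.16);ex=np.array([np.cos(a),np.sin(a)]);ey=np.array([-np.sin(a),np.cos(a)])
X=(W[...,:2]-tcp)@ex;Y=(W[...,:2]-tcp)@ey;z=W[...,2]
rail=ok&(z>.136)&(z<.1435)&(hs[...,1]<60)&(X>.03)&(X<.14)&(abs(Y)<.06)
for s in(-1,1):
    m=rail&(s*Y>0)
    if m.sum()<20: print(s,m.sum());continue
    print('rail',s,m.sum(),'Y',np.percentile(Y[m],[3,50,97]).round(4),'X',X[m].min().round(4),X[m].max().round(4),'z',np.median(z[m]).round(4))
    q=np.stack([X[m],Y[m]],1);print(np.degrees(np.arctan(np.polyfit(q[:,0],q[:,1],1)[0])))
tip=ok&(z>.144)&(z<.152)&(hs[...,1]<60)&(X>.03)&(X<.06)&(abs(Y)<.06)
print('tip',tip.sum(),X[tip].min() if tip.any() else 0, np.median(Y[tip]))
roof=ok&(hs[...,0]>5)&(hs[...,0]<20)&(hs[...,1]>180)&(z>.148)&(z<.17)&(abs(Y)<.06)
print('roof',roof.sum(),'Y',np.percentile(Y[roof],[3,50,97]).round(4),'X',X[roof].min(),'z',np.percentile(z[roof],[2,50,98]))
car=ok&(abs(X)<.03)&(hs[...,1]<70)&(z>.14)&(z<.18)&(abs(Y)<.07)
print('bar/plates',car.sum(),'Ymin',np.percentile(Y[car],[.5,5,20,50]).round(4),'X',np.percentile(X[car],[5,50,95]).round(4),'z',np.percentile(z[car],[5,50,95]))
tray=ok&(abs(X)<.04)&(hs[...,1]<70)&(z>.08)&(z<.105)&(abs(Y)<.07)
print('tray',tray.sum(),'Y',np.percentile(Y[tray],[1,5]).round(4),'X',np.percentile(X[tray],[2,50,98]).round(4))
tab=ok&(hs[...,2]<70)&(abs(X)<.012)&(abs(Y)<.03)&(z>.205)&(z<.235);print('tab',tab.sum(),np.percentile(Y[tab],[2,98]) if tab.any() else 0,np.percentile(X[tab],[2,98]) if tab.any() else 0)
E
```

```text
rail -1 1002 Y [-0.0373 -0.0328 -0.0263] X 0.0423 0.1153 z 0.139
-2.2424160331249126
rail 1 64 Y [0.0265 0.0282 0.0328] X 0.1063 0.1155 z 0.1388
22.46092276977293
tip 90 0.04166804907611732 -0.03210659369101401
roof 2650 Y [-0.0372 -0.0308  0.0278] X 0.08485735450878136 z [0.15262777 0.15606065 0.15947079]
bar/plates 907 Ymin [-0.0516 -0.0512 -0.0482 -0.0382] X [-0.0074 -0.0008  0.0064] z [0.16437076 0.16852187 0.17295297]
tray 899 Y [-0.0485 -0.0484] X [-0.022  -0.0068  0.0211]
tab 1326 [-0.01628543  0.01386825] [-0.00824278  0.00795901]
```

The carrier is centred on the rails to within about 1 mm, and the TCP is at stand x ≈ -125 mm. Next: forward 67 mm, then down.

Request:
apply_moves(targets=[{"dp":[0.001,0,0],"yaw":0},{"dp":[0.004,-0.0005,0],"yaw":0},{"dp":[0.008,-0.001,0],"yaw":0},{"dp":[0.013,-0.0015,0],"yaw":0},{"dp":[0.019,-0.0024,0],"yaw":0},{"dp":[0.025,-0.003,0],"yaw":0},{"dp":[0.031,-0.004,0],"yaw":0},{"dp":[0.037,-0.0046,0],"yaw":0},{"dp":[0.043,-0.0054,0],"yaw":0},{"dp":[0.049,-0.006,0],"yaw":0},{"dp":[0.055,-0.007,0],"yaw":0},{"dp":[0.06,-0.0075,0],"yaw":0},{"dp":[0.064,-0.008,0],"yaw":0},{"dp":[0.066,-0.0083,0],"yaw":0},{"dp":[0.067,-0.0084,0],"yaw":0},{"dp":[0.067,-0.0084,0],"yaw":0},{"dp":[0.067,-0.0084,0],"yaw":0},{"dp":[0.067,-0.0084,0],"yaw":0}])

```text
time_s: 11.03
tcp_pos: [0.5055, 0.1106, 0.2106]
eef_rot: [-180.0, 0.0, -97.1]
contact_force: [-0.4, -0.5, -3.1]
gripper_width: 0.0103
gripper_force: 25.0
```

Request:
apply_moves(targets=[{"dp":[0,0,-0.002],"yaw":0},{"dp":[0,0,-0.005],"yaw":0},{"dp":[0,0,-0.008],"yaw":0},{"dp":[0,0,-0.011],"yaw":0},{"dp":[0,0,-0.014],"yaw":0},{"dp":[0,0,-0.016],"yaw":0},{"dp":[0,0,-0.0175],"yaw":0},{"dp":[0,0,-0.0185],"yaw":0},{"dp":[0,0,-0.0185],"yaw":0},{"dp":[0,0,-0.0185],"yaw":0}])

```text
time_s: 11.87
tcp_pos: [0.5058, 0.1106, 0.1921]
eef_rot: [-180.0, 0.0, -97.1]
contact_force: [-0.4, -0.1, -2.6]
gripper_width: 0.01
gripper_force: 25.0
```

Request:
apply_moves(targets=[{"dp":[0,0,-0.0007],"yaw":0},{"dp":[0,0,-0.0014],"yaw":0},{"dp":[0,0,-0.002],"yaw":0},{"dp":[0,0,-0.0024],"yaw":0},{"dp":[0,0,-0.0024],"yaw":0},{"dp":[0,0,-0.0024],"yaw":0}])

```text
time_s: 12.37
tcp_pos: [0.5058, 0.1106, 0.1896]
eef_rot: [180.0, -0.0, -97.1]
contact_force: [-0.1, -0.8, -2.4]
gripper_width: 0.0101
gripper_force: 25.0
```

Request:
apply_moves(targets=[{"dp":[0,0,-0.0003],"yaw":0},{"dp":[0,0,-0.0006],"yaw":0},{"dp":[0,0,-0.0006],"yaw":0},{"dp":[0,0,-0.0006],"yaw":0}])

```text
time_s: 12.7
tcp_pos: [0.5058, 0.1106, 0.189]
eef_rot: [180.0, -0.0, -97.1]
contact_force: [-0.6, 0.2, -3.0]
gripper_width: 0.0101
gripper_force: 25.0
```

Request:
apply_moves(targets=[{"dp":[0,0,-0.0003],"yaw":0},{"dp":[0,0,-0.0005],"yaw":0},{"dp":[0,0,-0.0005],"yaw":0},{"dp":[0,0,-0.0005],"yaw":0}])

```text
time_s: 13.03
tcp_pos: [0.5058, 0.1106, 0.1887]
eef_rot: [-180.0, 0.0, -97.1]
contact_force: [-0.4, 0.4, -1.4]
gripper_width: 0.0096
gripper_force: 25.0
```

Request:
apply_moves(targets=[{"dp":[0,0,-0.0003],"yaw":0},{"dp":[0,0,-0.0003],"yaw":0},{"dp":[0,0,-0.0003],"yaw":0},{"dp":[0,0,-0.0003],"yaw":0}])

```text
time_s: 13.37
tcp_pos: [0.5058, 0.1106, 0.1886]
eef_rot: [-180.0, 0.0, -97.1]
contact_force: [-2.1, 0.6, 3.2]
gripper_width: 0.0096
gripper_force: 25.0
```

Request:
apply_moves(targets=[{"dp":[0.001,-0.0001,0.0001],"yaw":0},{"dp":[0.003,-0.0004,0.0001],"yaw":0},{"dp":[0.006,-0.0008,0.0001],"yaw":0},{"dp":[0.009,-0.0011,0.0001],"yaw":0},{"dp":[0.012,-0.0015,0.0001],"yaw":0},{"dp":[0.015,-0.0019,0.0001],"yaw":0},{"dp":[0.018,-0.0022,0.0001],"yaw":0},{"dp":[0.021,-0.0026,0.0001],"yaw":0},{"dp":[0.023,-0.0029,0.0001],"yaw":0},{"dp":[0.025,-0.0031,0.0001],"yaw":0},{"dp":[0.025,-0.0031,0.0001],"yaw":0}])

```text
time_s: 14.28
tcp_pos: [0.5312, 0.1074, 0.1886]
eef_rot: [-180.0, -0.0, -97.1]
contact_force: [-2.2, -1.1, 4.6]
gripper_width: 0.0097
gripper_force: 25.0
```

Request:
apply_moves(targets=[{"dp":[0.001,-0.0001,0.0002],"yaw":0},{"dp":[0.003,-0.0004,0.0002],"yaw":0},{"dp":[0.006,-0.0008,0.0002],"yaw":0},{"dp":[0.009,-0.0011,0.0002],"yaw":0},{"dp":[0.012,-0.0015,0.0002],"yaw":0},{"dp":[0.015,-0.0019,0.0002],"yaw":0},{"dp":[0.018,-0.0022,0.0002],"yaw":0},{"dp":[0.021,-0.0026,0.0002],"yaw":0},{"dp":[0.023,-0.0029,0.0002],"yaw":0},{"dp":[0.025,-0.0031,0.0002],"yaw":0},{"dp":[0.025,-0.0031,0.0002],"yaw":0}])

```text
time_s: 15.2
tcp_pos: [0.5565, 0.1043, 0.1883]
eef_rot: [-180.0, -0.0, -97.1]
contact_force: [0.1, -1.2, 0.6]
gripper_width: 0.0099
gripper_force: 25.0
```

The rails carry about 3 N here. When the bar comes over the notch the vertical force will fall back to about -2.6 N, at least 6 mm before the stop. So I can feel forward in 4 mm steps with a light preload.

Request:
apply_moves(targets=[{"dp":[0.001,-0.0001,-0.0001],"yaw":0},{"dp":[0.002,-0.0003,-0.0001],"yaw":0},{"dp":[0.003,-0.0004,-0.0001],"yaw":0},{"dp":[0.004,-0.0005,-0.0001],"yaw":0},{"dp":[0.004,-0.0005,-0.0001],"yaw":0}])

```text
time_s: 15.62
tcp_pos: [0.5599, 0.1038, 0.1884]
eef_rot: [-180.0, -0.0, -97.1]
contact_force: [-0.5, -0.0, 0.7]
gripper_width: 0.0101
gripper_force: 25.0
```

Request:
apply_moves(targets=[{"dp":[0.001,-0.0001,-0.0001],"yaw":0},{"dp":[0.002,-0.0003,-0.0001],"yaw":0},{"dp":[0.003,-0.0004,-0.0001],"yaw":0},{"dp":[0.004,-0.0005,-0.0001],"yaw":0},{"dp":[0.004,-0.0005,-0.0001],"yaw":0}])

```text
time_s: 16.03
tcp_pos: [0.564, 0.1034, 0.1884]
eef_rot: [-180.0, 0.0, -97.1]
contact_force: [-1.2, 0.1, 0.9]
gripper_width: 0.0098
gripper_force: 25.0
```

Request:
apply_moves(targets=[{"dp":[0.001,-0.0001,-0.0001],"yaw":0},{"dp":[0.002,-0.0003,-0.0001],"yaw":0},{"dp":[0.003,-0.0004,-0.0001],"yaw":0},{"dp":[0.004,-0.0005,-0.0001],"yaw":0},{"dp":[0.004,-0.0005,-0.0001],"yaw":0}])

```text
time_s: 16.45
tcp_pos: [0.568, 0.1029, 0.1883]
eef_rot: [-180.0, -0.0, -97.1]
contact_force: [-1.5, -0.7, 2.3]
gripper_width: 0.0102
gripper_force: 25.0
```

Request:
apply_moves(targets=[{"dp":[0.001,-0.0001,0],"yaw":0},{"dp":[0.002,-0.0003,0],"yaw":0},{"dp":[0.003,-0.0004,0],"yaw":0},{"dp":[0.004,-0.0005,0],"yaw":0},{"dp":[0.004,-0.0005,0],"yaw":0}])

```text
time_s: 16.87
tcp_pos: [0.5722, 0.1024, 0.1882]
eef_rot: [-180.0, 0.0, -97.1]
contact_force: [-0.9, 0.7, -0.2]
gripper_width: 0.0099
gripper_force: 25.0
```

Request:
apply_moves(targets=[{"dp":[0.001,-0.0001,-0.0001],"yaw":0},{"dp":[0.002,-0.0003,-0.0001],"yaw":0},{"dp":[0.002,-0.0003,-0.0001],"yaw":0},{"dp":[0.002,-0.0003,-0.0001],"yaw":0}])

```text
time_s: 17.2
tcp_pos: [0.5737, 0.102, 0.1878]
eef_rot: [180.0, -0.0, -97.2]
contact_force: [0.1, -0.3, -3.6]
gripper_width: 0.0098
gripper_force: 25.0
```

Over the notch: the vertical force is back to the free weight and z has dropped. I'll feel for the stop in small steps.

Request:
apply_moves(targets=[{"dp":[0.001,-0.0001,0],"yaw":0},{"dp":[0.002,-0.0003,0],"yaw":0},{"dp":[0.003,-0.0004,0],"yaw":0},{"dp":[0.003,-0.0004,0],"yaw":0}])

```text
time_s: 17.53
tcp_pos: [0.5769, 0.1017, 0.1881]
eef_rot: [180.0, -0.0, -97.1]
contact_force: [0.8, -0.5, -2.4]
gripper_width: 0.0097
gripper_force: 25.0
```

Request:
apply_moves(targets=[{"dp":[0.0005,-0.0001,0],"yaw":0},{"dp":[0.001,-0.0001,0],"yaw":0},{"dp":[0.001,-0.0001,0],"yaw":0}])

```text
time_s: 17.78
tcp_pos: [0.5779, 0.1016, 0.1882]
eef_rot: [-180.0, 0.0, -97.1]
contact_force: [-0.8, -0.3, -2.7]
gripper_width: 0.0096
gripper_force: 25.0
```

Request:
apply_moves(targets=[{"dp":[0.0005,-0.0001,0],"yaw":0},{"dp":[0.001,-0.0001,0],"yaw":0},{"dp":[0.001,-0.0001,0],"yaw":0}])

```text
time_s: 18.03
tcp_pos: [0.5788, 0.1015, 0.1882]
eef_rot: [-180.0, 0.0, -97.1]
contact_force: [0.3, -0.2, -2.6]
gripper_width: 0.0098
gripper_force: 25.0
```

Request:
apply_moves(targets=[{"dp":[0.0005,-0.0001,0],"yaw":0},{"dp":[0.001,-0.0001,0],"yaw":0},{"dp":[0.001,-0.0001,0],"yaw":0}])

```text
time_s: 18.28
tcp_pos: [0.5796, 0.1014, 0.1881]
eef_rot: [180.0, -0.0, -97.1]
contact_force: [-0.8, 0.4, -2.1]
gripper_width: 0.0092
gripper_force: 25.0
```

Request:
apply_moves(targets=[{"dp":[0.0005,-0.0001,0],"yaw":0},{"dp":[0.0005,-0.0001,0],"yaw":0},{"dp":[0.0005,-0.0001,0],"yaw":0}])

```text
time_s: 18.53
tcp_pos: [0.5797, 0.1013, 0.188]
eef_rot: [179.9, -0.0, -97.1]
contact_force: [-3.3, 1.0, -2.0]
gripper_width: 0.0101
gripper_force: 25.0
```

Request:
apply_moves(targets=[{"dp":[0.0003,0,0],"yaw":0},{"dp":[0.0003,0,0],"yaw":0},{"dp":[0.0003,0,0],"yaw":0}])

```text
time_s: 18.78
tcp_pos: [0.5798, 0.1013, 0.188]
eef_rot: [179.9, -0.0, -97.1]
contact_force: [-4.5, 2.1, -0.7]
gripper_width: 0.0098
gripper_force: 25.0
```

Stop met: x has stalled and Fx is -4.5 N. I'll back off 2 mm to the notch centre and let the carrier down.

Request:
apply_moves(targets=[{"dp":[-0.001,0.0001,0],"yaw":0},{"dp":[-0.0022,0.0003,0],"yaw":0},{"dp":[-0.0022,0.0003,0],"yaw":0},{"dp":[-0.0022,0.0003,-0.001],"yaw":0},{"dp":[-0.0022,0.0003,-0.002],"yaw":0},{"dp":[-0.0022,0.0003,-0.003],"yaw":0},{"dp":[-0.0022,0.0003,-0.004],"yaw":0},{"dp":[-0.0022,0.0003,-0.005],"yaw":0},{"dp":[-0.0022,0.0003,-0.0055],"yaw":0},{"dp":[-0.0022,0.0003,-0.0055],"yaw":0},{"dp":[-0.0022,0.0003,-0.0055],"yaw":0}])

```text
time_s: 19.7
tcp_pos: [0.5784, 0.1015, 0.1826]
eef_rot: [180.0, -0.0, -97.1]
contact_force: [0.9, 0.4, -3.2]
gripper_width: 0.0098
gripper_force: 25.0
```

Request:
apply_moves(targets=[{"dp":[0,0,-0.0004],"yaw":0},{"dp":[0,0,-0.0008],"yaw":0},{"dp":[0,0,-0.0008],"yaw":0},{"dp":[0,0,-0.0008],"yaw":0}])

```text
time_s: 20.03
tcp_pos: [0.5783, 0.1016, 0.1818]
eef_rot: [180.0, -0.0, -97.1]
contact_force: [0.6, 0.3, -3.4]
gripper_width: 0.0095
gripper_force: 25.0
```

Request:
apply_moves(targets=[{"dp":[0,0,-0.0003],"yaw":0},{"dp":[0,0,-0.0003],"yaw":0},{"dp":[0,0,-0.0003],"yaw":0}])

```text
time_s: 20.28
tcp_pos: [0.5784, 0.1016, 0.1817]
eef_rot: [-180.0, 0.0, -97.1]
contact_force: [-0.4, -0.4, -1.0]
gripper_width: 0.0101
gripper_force: 25.0
```

Request:
apply_moves(targets=[{"dp":[0,0,-0.0002],"yaw":0},{"dp":[0,0,-0.0002],"yaw":0},{"dp":[0,0,-0.0002],"yaw":0}], squeeze=5)

```text
time_s: 20.53
tcp_pos: [0.5784, 0.1016, 0.1817]
eef_rot: [-180.0, 0.0, -97.1]
contact_force: [-1.9, -0.3, 1.5]
gripper_width: 0.0099
gripper_force: 5.0
```

Request:
apply_moves(targets=[{"dp":[0,0,0],"yaw":0},{"dp":[0,0,0],"yaw":0},{"dp":[0,0,0],"yaw":0},{"dp":[0,0,0],"yaw":0},{"dp":[0,0,0],"yaw":0},{"dp":[0,0,0],"yaw":0},{"dp":[0,0,0],"yaw":0},{"dp":[0,0,0],"yaw":0}], grip=0)

```text
time_s: 21.2
tcp_pos: [0.5784, 0.1016, 0.1814]
eef_rot: [-180.0, -0.0, -97.1]
contact_force: [0.8, -0.6, 0.7]
gripper_width: 0.0436
gripper_force: 0.0
```

Released. I'll go straight up 150 mm, then check.

Request:
apply_moves(targets=[{"dp":[0,0,0.004],"yaw":0},{"dp":[0,0,0.012],"yaw":0},{"dp":[0,0,0.024],"yaw":0},{"dp":[0,0,0.04],"yaw":0},{"dp":[0,0,0.06],"yaw":0},{"dp":[0,0,0.08],"yaw":0},{"dp":[0,0,0.1],"yaw":0},{"dp":[0,0,0.12],"yaw":0},{"dp":[0,0,0.14],"yaw":0},{"dp":[0,0,0.15],"yaw":0},{"dp":[-0.02,-0.03,0.15],"yaw":0},{"dp":[-0.04,-0.06,0.15],"yaw":0},{"dp":[-0.06,-0.09,0.15],"yaw":0},{"dp":[-0.08,-0.12,0.15],"yaw":0},{"dp":[-0.08,-0.15,0.15],"yaw":0},{"dp":[-0.08,-0.18,0.15],"yaw":0},{"dp":[-0.08,-0.2,0.15],"yaw":0},{"dp":[-0.08,-0.2,0.15],"yaw":0}])

```text
time_s: 22.7
tcp_pos: [0.4978, -0.1012, 0.3316]
eef_rot: [-180.0, -0.0, -97.3]
contact_force: [1.3, -0.1, 0.8]
gripper_width: 0.0436
gripper_force: 0.0
```

```bash
python3 - <<'E'
from h import *
s=get_state();print(s['tcp_pos'],s['contact_force'])
c=cap('scene');d=cap('top')
a=np.hstack([cv2.resize(c['image'][150:330,160:380],(440,360),interpolation=2),cv2.resize(d['image'][130:310,150:330],(360,360),interpolation=2)])
cv2.imwrite('pics/c4.png',a[...,::-1])
for C in(c,d):
    P=pts(C);v=cv2.cvtColor(C['image'],cv2.COLOR_RGB2HSV)[...,2]
    m=(C['range_z']>0)&(v<70)&(P[...,2]>.165)&(P[...,2]<.21)&(abs(P[...,0]-.578)<.03)&(abs(P[...,1]-.1)<.03)
    Q=P[m];print(len(Q),Q[:,2].max() if len(Q) else 0,cv2.minAreaRect(Q[:,:2].astype(np.float32)*1000) if len(Q)>4 else 0)
E
```

```text
[ 0.49778361 -0.10116966  0.33164613] [ 1.26945141 -0.1296085   0.80803486]
286 0.1984627871257348 ((575.6532592773438, 104.46469116210938), (28.744625091552734, 8.835780143737793), 84.57318115234375)
0 0 0
```

View pics/c4.png

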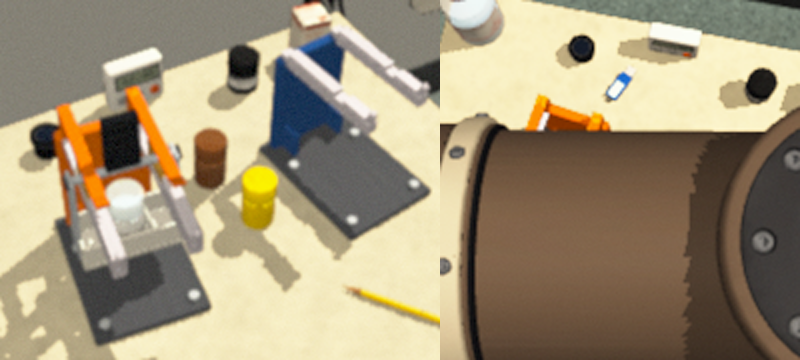

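The scene crop shows the carrier hanging level under the orange roof, with its tab at (122,140) and the white can at (125,205). The blue stand is empty and everything else is undisturbed. I'll let it settle and hand in.

Request:
apply_moves(targets=[{"dp":[0,0,0],"yaw":0},{"dp":[0,0,0],"yaw":0},{"dp":[0,0,0],"yaw":0},{"dp":[0,0,0],"yaw":0},{"dp":[0,0,0],"yaw":0},{"dp":[0,0,0],"yaw":0},{"dp":[0,0,0],"yaw":0},{"dp":[0,0,0],"yaw":0},{"dp":[0,0,0],"yaw":0},{"dp":[0,0,0],"yaw":0},{"dp":[0,0,0],"yaw":0},{"dp":[0,0,0],"yaw":0}])

```text
time_s: 23.8
tcp_pos: [0.4984, -0.0985, 0.3314]
eef_rot: [-180.0, 0.0, -97.2]
contact_force: [-0.4, 0.0, 0.0]
gripper_width: 0.0438
gripper_force: 0.0
```

```bash
python3 -c "
from plant import r
print(r.close_job())"
```

```text
the job is handed in; nothing more can be done
None
```

The carrier, with the white can still in it, now hangs level and free in the orange stand's notches after meeting the stop; stand loads read under 8 N wherever I checked, and the job was handed in at about 24 s.

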